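Walk the tight sliding cover of the paint box shut and turn its catch

ROBOT

A 7-joint arm with a two-finger parallel gripper is mounted at the origin on a cart in front of the work surface, level with it; the furniture and walls round the work are solid. World frame = base frame: x ahead of the robot, y to its left, z up, the work surface at z = 0. Lengths are in m, angles in rad, forces in N, time in s.
With the tool pointing down it reaches from about 0.4 to 0.875 m from the base axis. Payload 19.3 kg.
Tool frame: the origin (TCP) lies at the very end of the fingers, on their centre line; the grasp point (between the pads) lies bot.pinch_z behind it (bot.pinch_z is the distance from the TCP to the grasp point, in m); z points along the fingers, y is the line along which they close (so a half turn about z gives the same grasp; the last joint's range is limited). The gripper opens to 85 mm and grips with 20 to 120 N. Pads are 22 mm wide; open, the fingers measure 114 mm over their backs; the gripper's body (76 mm by 85 mm) begins 54 mm behind the grasp point. The pads swing forward as they close: fully open they stand 13 mm farther back than shut.
Start: joints at [1.213, 0.521, -0.036, 1.599, 0.021, 1.021, -0.113], TCP at [0.177, -0.599, 0.231] pointing down, gripper open.
Joint ranges: [-2.91, 2.91], [-0.3, 2.13], [-1.5, 1.42], [0.17, 2.43], [-1.26, 4.41], [0.16, 1.93], [-2.52, 2.52]. Speed limits (rad/s): [1.89, 1.89, 2.39, 2.39, 3.01, 3.01, 3.01].

INTERFACE

Orientations are given as [roll, pitch, yaw] about the fixed x, y, z axes, in that order (R = Rz(yaw) Ry(pitch) Rx(roll)).
In Python, from workcell import bot, grab_frame, ticket gives the robot as it stands.
- The arm moves only by the tool arm_command, never from a script. Its argument "commands" is a list of rows, each a list of 3 entries, a list of its own where there are three numbers: the shift along the world's x, y, z in mm, then the turn about the world's z in rad, then the gripper command: -1 is fully open, 1 is shut, values between are in proportion. In form: [[[tx, ty, tz], roll, fingers], ...]. A call has 1 to 20 rows; each row shifts and turns the commanded pose from where the row before left it; what a row does not reach is not made up. A row lasts 1/10 s, in which the tool goes at most 50 mm and 8.59 degrees, less where a joint would pass 70% of its speed; a pose out of reach is approached as far as the arm can. A call with a gripper value outside its range is refused whole. The fingers move at their own pace and stop on an object; "newtons" is the grip in N (left out, the last holds). Time passes only in rows, so rows that do not move let the fingers close. It gives the time, the measured TCP pose, the force, the opening and the grip force at its end, in the units of the state.
- bot.observe(): the state, without advancing time (a new reading comes with each control period).
- grab_frame(name): name is "side" or "top" or "wrist"; returns a dict with "image" (384x512x3 uint8, red, green, blue), "vertical_fov" (degrees; the focal length in pixels is half the picture's height over the tangent of half this angle, whatever the lens; pixels are square), "cx", "cy" (the principal point, pixels), "R" (3x3) and "t" (3): a world point X has camera coordinates R X + t. Camera axes: x right, y down, z forward; pixel columns grow to the right and rows downward; lengths in m; the calibration is good to about 2 mm. The wrist camera is an equidistant fisheye: a pixel r from the principal point sees the ray r / f radians off the axis. A picture is of the moment at which its call begins. There is no depth.
- ticket.job_done(): hands the job in; it is judged then, once.
The state is a dict: "clock": time; "qpos": joint angles; "qd": joint speeds; "joint_efforts": joint torques, N m; "position": TCP position; "tool_rot": TCP orientation; "force": force on the tool from outside, world axes, zero at the start; "moment": the same for the moment, N m; "grip_width": finger opening in m; "finger_force": force on a finger pad.
Only numpy, scipy, OpenCV 4.12 (cv2) and the standard library are available. Lean on these libraries where they do the work, as an engineer would, in place of code of your own. Each camera call takes 0.05 s, during which the arm holds its last target. There are 200 camera calls.

TASK

Close the wooden paint box on the desk: slide its cover away from you, all the way back against the rear wall and square, so that the paint wells are shut. The cover binds in its track if one end runs ahead, so push its two ends by turns in short strokes; then swing the catch on the right-hand rail fully across in front of the cover, and leave the tape roll and eraser lying on the box's bridge as they are.

Things in the scene. Friction and masses are not known exactly. Their poses are not given: they have to be found in the camera images.
- paint_box: Wooden paint box, fixed to the desk, 242 x 332 x 69 mm (box frame: x = -125 to 117, y = +-166). Origin on the desk under it; x to its rear (away from the robot), y left, z up. Front deck, top 27 high, from x = -125 to 0; behind it an open well with three paint pans 26 high. Rear wall 58 high, inner face x = 105: stop for the cover. A rail each side: lip from y = +-139 outward, top 44 high.
- bridge_top (a point): Middle of the top of the bridge, 69 mm over the desk: a fixed board 130 mm wide (y = -65 to 65 in the box's frame, 8 thick) from the box's front to its rear over the cover, on a front foot at x = -124 to -114. The cover can be reached only left and right of it (y = 65 to 129 either side). With the things lying on it, cross it 110 mm or more over the desk.
- cover: Sliding cover, a loose board captive in the rails: 100 mm along x, 300 along y (258 over its thick middle), 0.55 to 1 kg. Origin: centre of its underside, 28 mm over the desk, top 58; axes as the box's when square. It starts over the front deck, perhaps askew, 60 to 85 mm short of closed. Closed: square, origin at x = 55 mm, y about 0 in the box's frame, rear face against the rear wall.
- cover_middle (a point): Middle of the cover's top, 58 mm over the desk. How the cover moves: 8 mm of sideways play in all. Pushed at one end with 1 to 5 N, that end slides while the other stays about where it is, until its pushing place is about 18 mm ahead of the other (cover turned about 0.09 rad): then it jams and pushing harder there does not help; pushing the lagging end frees it.
- cover_left_end (a point): Middle of the left end's pushing place on the cover's upright front face, 100 mm left of the cover's middle, 44 mm over the desk (face from 30 to 58 mm). Closed, it lies at x = +5 mm in the box's frame.
- cover_right_end (a point): The same at the right end, 100 mm right of the cover's middle. Closed, it lies at x = +5 mm in the box's frame.
- catch (a joint): Catch on top of the right rail: a flat brass bar 64 x 12 x 10 mm on an upright pivot. 0 rad: points along the rail to the front (box -x); grows as its free end swings inward (to box +y); 1.57: points straight across in front of the closed cover's face, 2.5 mm clear of it; end stop 1.62. Stays where left; takes about 1 N at the knob. Above about 0.3 rad it is in the cover's way.
- catch_pivot (a point): Pivot of the catch, at x = -3.5, y = -152 mm in the box's frame, 55 mm over the desk (the bar's top).
- catch_knob (a point): Middle of the round upright knob on the catch's free end, 50 mm from the pivot; knob diameter 12 mm, from 55 to 79 mm over the desk, this point at 67 mm.
- masking_tape: Roll of masking tape, 94 mm across, 25 mm high, lying loose on the bridge; to be left alone. Origin: centre of its underside.
- eraser: Eraser, 22 x 52 x 13 mm, lying loose on the bridge; to be left alone. Origin: centre of its underside.

How it is judged:
By the outcome, as a careful person would: the job done as asked, in the order asked, and still so for the second after the job is handed in, with the robot touching nothing.
It also fails if it takes over 72 s, if anything falls off the work surface, if the arm or the gripper's body presses on something with over 40 N, if the wrist force passes 120 N, or if a joint passes its speed limit or range.

## Working session

There is one attempt and no reset: what is moved stays moved. The work goes in short steps, Python scripts to look and compute and a tool call to move; the robot and the scene stay as the last step left them, time stands still between calls to the robot, and variables do not carry over. Pictures are saved under pics/ and viewed, at most 10 in all, crops included, and the job is handed in when it is done.

Besides the shell and the picture viewer there is one more tool, called as name(argument=value, ...) on one line, values as JSON. arm_command: Moves the arm, as the interface text tells. Its arguments: {"type":"object","properties":{"commands":{"type":"array"},"newtons":{"type":"number"}},"required":["commands"]}

```bash
mkdir -p pics; cat > h.py <<'E'
import numpy as np, cv2
from workcell import bot, grab_frame, ticket
def save(n,fn):
    f=grab_frame(n); cv2.imwrite('pics/'+fn,f['image'][:,:,::-1])
    np.savez('pics/'+fn+'.npz',**{k:f[k] for k in('vertical_fov','cx','cy','R','t')}); return f
def ray(fn,u,v,z):
    f=np.load('pics/'+fn+'.npz'); F=192/np.tan(np.radians(f['vertical_fov'])/2)
    d=f['R'].T@np.array([(u-f['cx'])/F,(v-f['cy'])/F,1]); c=-f['R'].T@f['t']
    return c+d*(z-c[2])/d[2]
def proj(fn,X):
    f=np.load('pics/'+fn+'.npz'); F=192/np.tan(np.radians(f['vertical_fov'])/2)
    p=f['R']@np.array(X)+f['t']; return p[:2]/p[2]*F+[f['cx'],f['cy']]
E
python3 - <<'E'
from h import *
for n in('top','side'):
    f=save(n,n+'0.png'); print(n,-f['R'].T@f['t'],f['R'][2])
    cv2.imwrite('pics/'+n+'0b.png',cv2.resize(f['image'][:,:,::-1],(800,600),interpolation=cv2.INTER_CUBIC))
print(bot.observe(),bot.pinch_z)
E
```

```text
top [0.38918939 0.08404915 0.91396894] [ 0.18833347 -0.02634073 -0.98175184]
side [0.43853252 0.86091159 0.6229255 ] [ 0.13237371 -0.81881939 -0.55858036]
{'clock': 0.1, 'qpos': array([ 1.21279194,  0.52199964, -0.03633689,  1.59997189,  0.02117901,
        1.02115842, -0.11280709]), 'qd': array([-0.00058646, -0.00121354,  0.00153834, -0.00158954, -0.00067671,
        0.00084649,  0.00158777]), 'joint_efforts': array([ 4.52522188e-03, -9.28481269e+01,  1.98416725e+00, -3.70530868e+01,
        1.81009521e-02,  5.33755927e-03, -8.75932346e-05]), 'position': array([ 0.17728314, -0.59897513,  0.23074753]), 'tool_rot': array([-3.14044111e+00,  6.14235394e-05,  2.87783955e-01]), 'force': array([-0.73202057, -0.21520987,  0.30243977]), 'moment': array([-0.01190717,  0.00447577, -0.0056981 ]), 'finger_force': 0.0, 'grip_width': 0.08517432765243643} 0.0187
```

View pics/top0b.png

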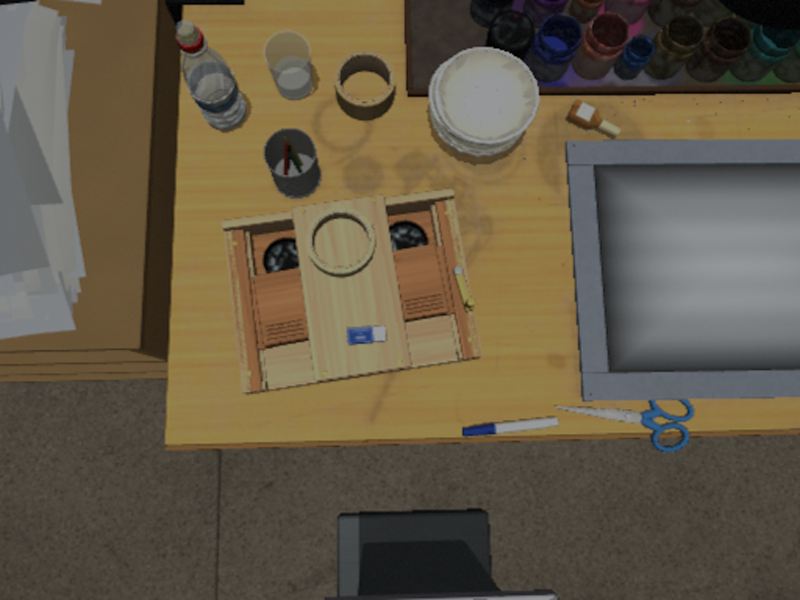

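View pics/side0b.png

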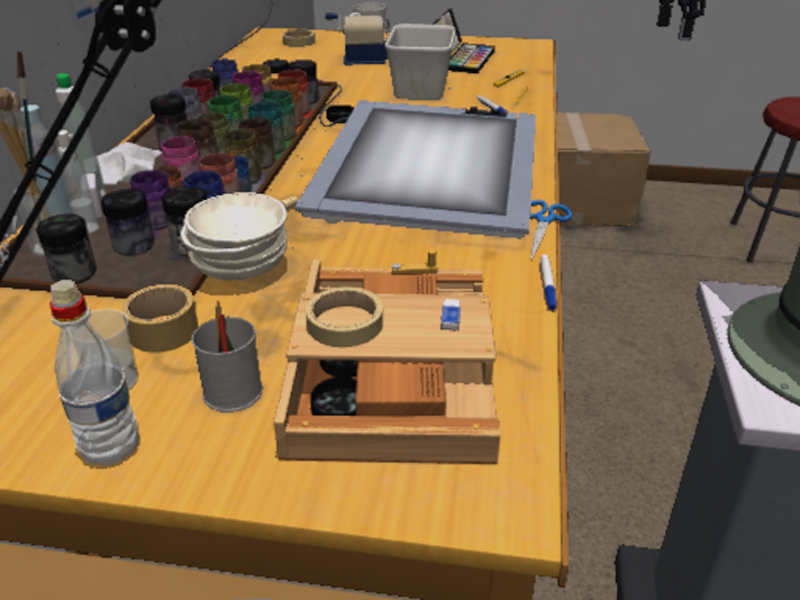

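The top picture shows the box at about (225–480, 190–390) of the 800x600 view. The cover is over the front deck, with its front edge at about y=345 on the left and 318 on the right, and the catch is at (463, 288). I'll enlarge a crop.

```bash
python3 - <<'E'
from h import *
a=cv2.imread('pics/top0.png')[115:255,135:315]
cv2.imwrite('pics/c1.png',cv2.resize(a,None,fx=4.25,fy=4.25,interpolation=cv2.INTER_CUBIC))
E
```

```text
(no output)
```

View pics/c1.png

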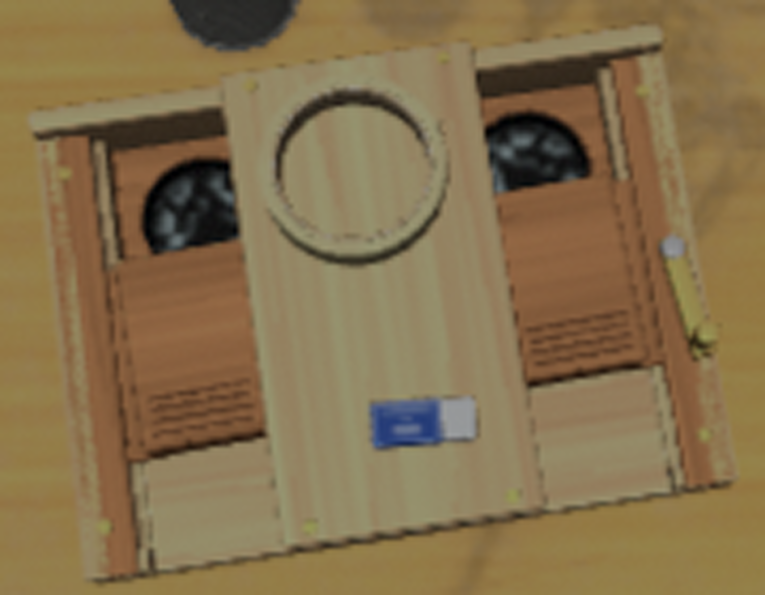

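The crop shows the bridge corners at (222,75), (472,43), (540,508) and (290,545). The cover's front edge runs from (133,455) to (268,432) on the left and (527,382) to (640,362) on the right. The pivot is at (672,245) and the knob at (705,335). Next I'll fit the box pose.

```bash
cat >> h.py <<'E'
def px(c): return 135+(c[0]+.5)/4.25-.5,115+(c[1]+.5)/4.25-.5
from scipy.optimize import least_squares
def b2w(p,X): c,s=np.cos(p[2]),np.sin(p[2]); return np.array([p[0]+c*X[0]-s*X[1],p[1]+s*X[0]+c*X[1],X[2]])
def w2b(p,X): c,s=np.cos(p[2]),np.sin(p[2]); d=np.array(X)[:2]-p[:2]; return np.array([c*d[0]+s*d[1],-s*d[0]+c*d[1]])*1000
E
python3 - <<'E'
from h import *
P=[((30,115),(.117,.166,.058)),((660,28),(.117,-.166,.058)),((222,78),(.117,.065,.069)),((472,43),(.117,-.065,.069)),
((290,545),(-.124,.065,.069)),((540,508),(-.124,-.065,.069)),((672,245),(-.0035,-.152,.055)),((95,578),(-.125,.166,.044)),((733,483),(-.125,-.166,.044))]
r=least_squares(lambda p:np.concatenate([proj('top0.png',b2w(p,X))-px(c) for c,X in P]),[.65,.1,.15],loss='soft_l1')
p=r.x; print(p.round(4)); print(np.array([proj('top0.png',b2w(p,X))-px(c) for c,X in P]).round(1))
for n,c,z in [('L',(133,455),.058),('L2',(268,432),.058),('R',(527,382),.058),('R2',(640,362),.058),('knob',(705,330),.079),('piv',(672,245),.055)]:
    w=ray('top0.png',*px(c),z); print(n,w.round(4),w2b(p,w).round(1))
for n,X in [('pushL',(-.06,.1,.044)),('pushR',(-.06,-.1,.044)),('piv',(-.0035,-.152,.055)),('tapeside',(.06,.0,.069))]: print(n,b2w(p,X).round(3), [np.round(proj(k,b2w(p,X))*1.5625) for k in('top0.png','side0.png')])
E
```

```text
[0.5722 0.1151 0.1278]
[[-0.2 -0.7]
 [ 0.3 -0.9]
 [-0.2  0. ]
 [-0.1  0.1]
 [-1.8  0.2]
 [ 1.3 -0.5]
 [ 0.5  1.2]
 [-2.2  0.9]
 [ 1.5 -0.3]]
L [0.4883 0.2388 0.058 ] [-67.4 133.3]
L2 [0.4983 0.1718 0.058 ] [-66.   65.7]
R [0.5208 0.0416 0.058 ] [-60.4 -66.3]
R2 [ 0.5298 -0.0158  0.058 ] [ -58.8 -124.5]
knob [ 0.5417 -0.0463  0.079 ] [ -50.8 -156.2]
piv [ 0.5909 -0.0352  0.055 ] [  -0.6 -151.5]
pushL [0.5   0.207 0.044] [array([285., 339.]), array([439., 393.])]
pushR [0.525 0.008 0.044] [array([427., 317.]), array([438., 295.])]
piv [ 0.588 -0.036  0.055] [array([458., 271.]), array([397., 267.])]
tapeside [0.632 0.123 0.069] [array([344., 240.]), array([341., 322.])]
```

arm_command(commands=[[[30,0,0],-0.08,1],[[35,0,0],-0.08,1],[[35,20,0],0,1],[[35,20,0],0,1],[[35,20,0],0,1],[[35,20,0],0,1],[[35,20,0],0,1],[[35,20,0],0,1],[[8,40,0],0,1],[[0,40,0],0,1],[[0,40,0],0,1],[[0,40,0],0,1],[[0,40,0],0,1],[[0,40,0],0,1],[[0,40,0],0,1],[[0,40,0],0,1],[[0,40,0],0,1],[[0,40,0],0,1],[[0,40,0],0,1],[[0,40,0],0,1]], newtons=40)

```text
clock: 2.1
position: [0.46, 0.0023, 0.2313]
tool_rot: [3.142, 0.0, 0.128]
force: [0.9, -0.7, 0.6]
grip_width: 0.0002
finger_force: 0.0
```

arm_command(commands=[[[0,40,0],0,1],[[0,40,0],0,1],[[0,40,0],0,1],[[0,40,0],0,1],[[0,36,0],0,1],[[0,0,-30],0,1],[[0,0,-30],0,1],[[0,0,-30],0,1],[[0,0,-30],0,1],[[0,0,0],0,1]])

```text
clock: 3.1
position: [0.4586, 0.1959, 0.1084]
tool_rot: [3.14, 0.005, 0.128]
force: [-0.7, -0.1, 0.0]
grip_width: -0.0001
finger_force: 0.0
```

```bash
python3 - <<'E'
from h import *
a=save('top','top1.png')['image'][115:255,135:315,::-1]
b=save('side','side1.png')['image'][130:310,160:340,::-1]
a=cv2.resize(a,(400,311),interpolation=cv2.INTER_CUBIC);b=cv2.resize(b,(400,400),interpolation=cv2.INTER_CUBIC)
o=np.zeros((400,800,3),np.uint8);o[:311,:400]=a;o[:,400:]=b
cv2.imwrite('pics/m1.png',o);s=bot.observe();print(s['position'],s['force'])
E
```

```text
[0.46028851 0.1967593  0.11168037] [ 0.155921    0.60967304 -0.06799007]
```

View pics/m1.png

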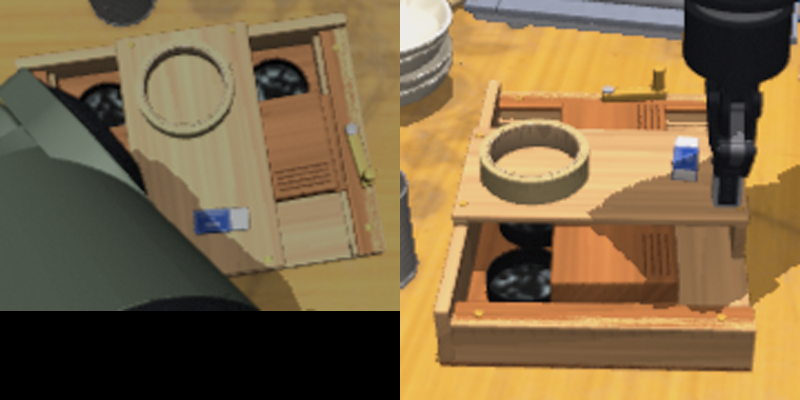

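The gripper is over the left slot in front of the cover: in the side view the fingertip is at (730,195), beside the bridge and clear of the eraser. I'll go down and feel for contact.

arm_command(commands=[[[0,0,-25],0,1],[[0,0,-25],0,1],[[0,0,-19],0,1],[[0,0,0],0,1],[[6,0.8,0],0,1],[[5,0.6,0],0,1],[[4,0.5,0],0,1],[[0,0,0],0,1]])

```text
clock: 4.0
position: [0.4765, 0.1988, 0.0431]
tool_rot: [-3.141, -0.002, 0.127]
force: [-0.0, -1.0, -0.1]
grip_width: 0.0
finger_force: 0.0
```

arm_command(commands=[[[3,0.4,0],0,1],[[3,0.4,0],0,1],[[3,0.4,0],0,1],[[0,0,0],0,1]])

```text
clock: 4.4
position: [0.4846, 0.1999, 0.0422]
tool_rot: [-3.142, 0.0, 0.128]
force: [-0.5, 0.1, -0.4]
grip_width: 0.0001
finger_force: 0.0
```

```bash
cat >> h.py <<'E'
BP=np.array([0.5722,0.1151,0.1278])
def st():
    s=bot.observe(); print(s['clock'],s['position'].round(4),'box',w2b(BP,s['position']).round(1),'F',s['force'].round(1))
E
python3 -c "
from h import *
st()"
```

```text
4.4 [0.4846 0.1999 0.0422] box [-76.1  95.2] F [-0.5  0.1 -0.4]
```

arm_command(commands=[[[3,0.4,0],0,1],[[2,0.3,0],0,1]])

```text
clock: 4.6
position: [0.4892, 0.2006, 0.0422]
tool_rot: [3.142, 0.001, 0.128]
force: [-3.1, 1.2, 0.8]
grip_width: -0.0001
finger_force: 1.7
```

arm_command(commands=[[[2,0.3,0],0,1],[[2,0.3,0],0,1]])

```text
clock: 4.8
position: [0.4934, 0.2011, 0.0422]
tool_rot: [3.142, 0.0, 0.128]
force: [-3.2, 1.1, -1.0]
grip_width: -0.0003
finger_force: 1.5
```

arm_command(commands=[[[2,0.3,0],0,1],[[2,0.3,0],0,1]])

```text
clock: 5.0
position: [0.4975, 0.2017, 0.0422]
tool_rot: [3.142, 0.0, 0.128]
force: [-2.0, 0.6, -0.3]
grip_width: 0.0001
finger_force: 1.3
```

```bash
python3 -c "
from h import *
st()
f=save('side','side2.png')['image'][130:310,160:340,::-1]
cv2.imwrite('pics/m2.png',cv2.resize(f,(600,600),interpolation=cv2.INTER_CUBIC))"
```

```text
5.0 [0.4975 0.2017 0.0422] box [-63.1  95.4] F [-2.   0.6 -0.3]
```

View pics/m2.png

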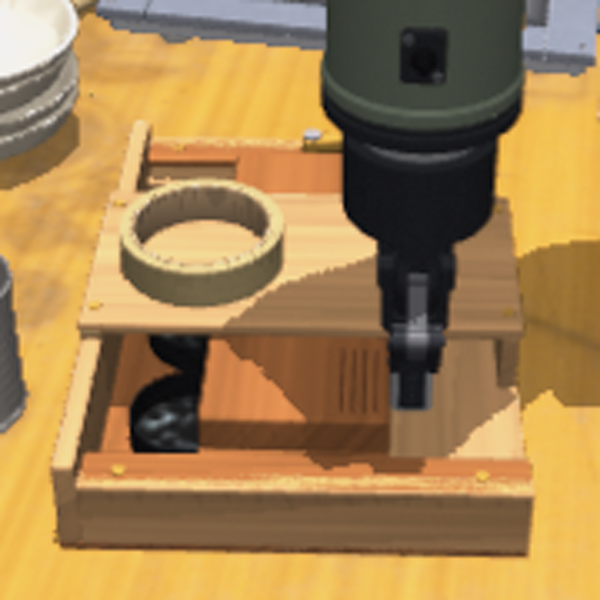

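The finger is in contact at the left end, and the end slides at about 3 N. I'll push 7 mm more, then back off, lift, cross and come down on the right.

arm_command(commands=[[[2,0.3,0],0,1],[[2,0.3,0],0,1],[[2,0.3,0],0,1],[[1,0.1,0],0,1],[[0,0,0],0,1]])

```text
clock: 5.55
position: [0.5047, 0.2028, 0.0423]
tool_rot: [-3.141, -0.0, 0.128]
force: [-0.7, -1.1, -0.4]
grip_width: 0.0001
finger_force: 0.4
```

arm_command(commands=[[[-12,-1.5,0],0,1],[[-13,-1.7,0],0,1],[[0,0,45],0,1],[[0,0,45],0,1],[[5,-39,0],0,1],[[5,-39,0],0,1],[[5,-39,0],0,1],[[5,-39,0],0,1],[[5,-39,0],0,1],[[0,0,0],0,1]])

```text
clock: 6.55
position: [0.505, -0.001, 0.1325]
tool_rot: [3.139, -0.001, 0.121]
force: [-0.3, 1.9, 0.0]
grip_width: -0.0002
finger_force: 0.0
```

```bash
python3 -c "
from h import *
st()"
```

```text
6.55 [ 0.505  -0.001   0.1325] box [ -81.5 -106.6] F [-0.3  1.9  0. ]
```

arm_command(commands=[[[0,1,-45],0,1],[[0,1,-45],0,1],[[0,0,0],0,1],[[3,0.4,0],0,1],[[3,0.4,0],0,1]])

```text
clock: 7.05
position: [0.5119, 0.0076, 0.0445]
tool_rot: [3.141, -0.003, 0.128]
force: [0.6, 0.3, -0.0]
grip_width: -0.0002
finger_force: 0.0
```

arm_command(commands=[[[2,0.3,0],0,1],[[2,0.3,0],0,1]])

```text
clock: 7.25
position: [0.5155, 0.0079, 0.0438]
tool_rot: [3.141, -0.002, 0.127]
force: [-0.1, -0.6, 0.1]
grip_width: -0.0001
finger_force: 0.0
```

arm_command(commands=[[[2,0.3,0],0,1],[[2,0.3,0],0,1]])

```text
clock: 7.45
position: [0.5187, 0.0085, 0.0427]
tool_rot: [3.142, -0.001, 0.128]
force: [-1.0, -0.5, -0.2]
grip_width: 0.0003
finger_force: 0.0
```

arm_command(commands=[[[2,0.3,0],0,1],[[2,0.3,0],0,1]])

```text
clock: 7.65
position: [0.5225, 0.0091, 0.0423]
tool_rot: [-3.142, 0.0, 0.128]
force: [-0.2, 0.2, 0.3]
grip_width: -0.0002
finger_force: 0.0
```

```bash
python3 -c "
from h import *
st()"
```

```text
7.65 [0.5225 0.0091 0.0423] box [-62.8 -98.8] F [-0.2  0.2  0.3]
```

arm_command(commands=[[[2,0.3,0],0,1],[[2,0.3,0],0,1]])

```text
clock: 7.85
position: [0.5259, 0.0095, 0.0421]
tool_rot: [3.141, 0.001, 0.128]
force: [-4.3, -2.3, 1.7]
grip_width: -0.0
finger_force: 2.1
```

arm_command(commands=[[[2,0.3,0],0,1],[[2,0.3,0],0,1]])

```text
clock: 8.05
position: [0.5304, 0.0102, 0.0422]
tool_rot: [3.142, 0.0, 0.128]
force: [-2.1, -1.7, 0.3]
grip_width: 0.0001
finger_force: 1.6
```

arm_command(commands=[[[2,0.3,0],0,1],[[2,0.3,0],0,1]])

```text
clock: 8.25
position: [0.5345, 0.0109, 0.0422]
tool_rot: [-3.142, 0.0, 0.128]
force: [-3.0, -0.1, -1.5]
grip_width: 0.0003
finger_force: 1.3
```

arm_command(commands=[[[2,0.3,0],0,1],[[2,0.3,0],0,1]])

```text
clock: 8.45
position: [0.5385, 0.0116, 0.0422]
tool_rot: [-3.141, 0.0, 0.128]
force: [-2.2, -1.3, -1.9]
grip_width: 0.0003
finger_force: 1.2
```

```bash
python3 -c "
from h import *
st()"
```

```text
8.45 [0.5385 0.0116 0.0422] box [-46.6 -98.4] F [-2.2 -1.3 -1.9]
```

arm_command(commands=[[[2,0.3,0],0,1],[[3,0.3,0],0,1],[[-10,-1.3,0],0,1],[[-12,-1.4,0],0,1],[[0,0,45],0,1],[[0,0,45],0,1],[[-5,39,0],0,1],[[-5,39,0],0,1],[[-5,39,0],0,1],[[-5,39,0],0,1],[[-5,38,0],0,1],[[0,0,0],0,1],[[0,0,-45],0,1],[[0,0,-45],0,1],[[0,0,0],0,1],[[2,0.3,0],0,1],[[2,0.3,0],0,1]])

```text
clock: 10.15
position: [0.5016, 0.2044, 0.0445]
tool_rot: [-3.141, -0.003, 0.127]
force: [0.5, -0.2, 0.1]
grip_width: 0.0002
finger_force: 0.0
```

```bash
python3 -c "
from h import *
st()"
```

```text
10.15 [0.5016 0.2044 0.0445] box [-58.7  97.5] F [ 0.5 -0.2  0.1]
```

arm_command(commands=[[[2,0.3,0],0,1],[[2,0.3,0],0,1],[[2,0.3,0],0,1],[[2,0.3,0],0,1]])

```text
clock: 10.55
position: [0.5088, 0.2053, 0.0427]
tool_rot: [-3.141, -0.001, 0.128]
force: [-0.6, -0.2, 0.2]
grip_width: -0.0
finger_force: 0.0
```

arm_command(commands=[[[2,0.3,0],0,1],[[2,0.3,0],0,1],[[2,0.3,0],0,1],[[2,0.3,0],0,1]])

```text
clock: 10.95
position: [0.516, 0.2065, 0.0422]
tool_rot: [3.142, 0.001, 0.128]
force: [-3.9, 1.2, 1.6]
grip_width: 0.0001
finger_force: 1.9
```

arm_command(commands=[[[2,0.3,0],0,1],[[2,0.3,0],0,1],[[2,0.3,0],0,1],[[2,0.3,0],0,1]])

```text
clock: 11.35
position: [0.5245, 0.2076, 0.0422]
tool_rot: [3.142, 0.0, 0.128]
force: [-2.1, -0.2, 0.3]
grip_width: 0.0002
finger_force: 1.4
```

arm_command(commands=[[[2,0.3,0],0,1],[[2,0.3,0],0,1],[[2,0.3,0],0,1]])

```text
clock: 11.65
position: [0.5306, 0.2085, 0.0422]
tool_rot: [3.142, 0.0, 0.128]
force: [-2.4, 1.1, -1.6]
grip_width: 0.0001
finger_force: 1.3
```

```bash
python3 -c "
from h import *
st()"
```

```text
11.65 [0.5306 0.2085 0.0422] box [-29.4  97.9] F [-2.4  1.1 -1.6]
```

arm_command(commands=[[[2,0.3,0],0,1],[[-10,-1.3,0],0,1],[[-12,-1.4,0],0,1],[[0,0,45],0,1],[[0,0,45],0,1],[[5,-39,0],0,1],[[5,-39,0],0,1],[[5,-39,0],0,1],[[5,-39,0],0,1],[[5,-39,0],0,1],[[0,0,0],0,1],[[0,0,-45],0,1],[[0,0,-45],0,1],[[0,0,0],0,1],[[2,0.3,0],0,1],[[2,0.3,0],0,1],[[2,0.3,0],0,1]])

```text
clock: 13.35
position: [0.5428, 0.0122, 0.0444]
tool_rot: [3.141, -0.003, 0.128]
force: [0.7, -0.1, -0.1]
grip_width: -0.0001
finger_force: 0.0
```

arm_command(commands=[[[2,0.3,0],0,1],[[2,0.3,0],0,1],[[2,0.3,0],0,1]])

```text
clock: 13.65
position: [0.5478, 0.0129, 0.0427]
tool_rot: [3.142, -0.001, 0.128]
force: [0.6, -0.4, 0.7]
grip_width: -0.0
finger_force: 0.0
```

arm_command(commands=[[[2,0.3,0],0,1],[[2,0.3,0],0,1],[[2,0.3,0],0,1]])

```text
clock: 13.95
position: [0.5529, 0.0136, 0.0421]
tool_rot: [3.141, 0.001, 0.128]
force: [-4.3, -1.7, 3.3]
grip_width: 0.0002
finger_force: 2.1
```

```bash
python3 -c "
from h import *
st()"
```

```text
13.95 [0.5529 0.0136 0.0421] box [-32.  -98.2] F [-4.3 -1.7  3.3]
```

arm_command(commands=[[[2,0.3,0],0,1],[[2,0.3,0],0,1],[[2,0.3,0],0,1],[[2,0.3,0],0,1],[[2,0.3,0],0,1]])

```text
clock: 14.45
position: [0.5635, 0.0153, 0.0422]
tool_rot: [-3.142, 0.0, 0.128]
force: [-2.5, -1.2, -0.6]
grip_width: -0.0001
finger_force: 1.3
```

arm_command(commands=[[[2,0.3,0],0,1],[[2,0.3,0],0,1],[[2,0.3,0],0,1],[[2,0.3,0],0,1]])

```text
clock: 14.85
position: [0.5716, 0.0166, 0.0423]
tool_rot: [-3.142, -0.0, 0.128]
force: [-1.5, -0.8, -2.7]
grip_width: 0.0002
finger_force: 1.2
```

arm_command(commands=[[[-10,-1.3,0],0,1],[[-10,-1.2,0],0,1],[[0,0,45],0,1],[[0,0,45],0,1],[[-5,39,0],0,1],[[-5,39,0],0,1],[[-5,39,0],0,1],[[-5,39,0],0,1],[[-5,37,0],0,1],[[0,0,0],0,1],[[0,0,-45],0,1],[[0,0,-45],0,1],[[0,0,0],0,1],[[2,0.3,0],0,1],[[2,0.3,0],0,1],[[2,0.3,0],0,1],[[2,0.3,0],0,1]])

```text
clock: 16.55
position: [0.5354, 0.2084, 0.0438]
tool_rot: [-3.141, -0.002, 0.127]
force: [0.4, 0.1, 0.3]
grip_width: 0.0
finger_force: 0.0
```

```bash
python3 -c "
from h import *
st()"
```

```text
16.55 [0.5354 0.2084 0.0438] box [-24.6  97.2] F [0.4 0.1 0.3]
```

Right TCP is now at about -13. Next is the left end.

arm_command(commands=[[[2,0.3,0],0,1],[[2,0.3,0],0,1],[[2,0.3,0],0,1]])

```text
clock: 16.85
position: [0.5406, 0.2091, 0.0424]
tool_rot: [-3.142, -0.0, 0.128]
force: [-3.3, 0.1, 1.2]
grip_width: 0.0001
finger_force: 2.0
```

arm_command(commands=[[[2,0.3,0],0,1],[[2,0.3,0],0,1],[[2,0.3,0],0,1]])

```text
clock: 17.15
position: [0.5462, 0.2101, 0.0422]
tool_rot: [-3.142, 0.001, 0.128]
force: [-4.3, 0.9, 2.5]
grip_width: 0.0001
finger_force: 1.9
```

arm_command(commands=[[[1.5,0.2,0],0,1],[[1.5,0.2,0],0,1],[[1,0.1,0],0,1]])

```text
clock: 17.45
position: [0.5505, 0.2105, 0.0422]
tool_rot: [-3.142, 0.0, 0.128]
force: [-3.3, 1.3, 1.3]
grip_width: -0.0003
finger_force: 1.7
```

arm_command(commands=[[[1,0.1,0],0,1],[[1,0.1,0],0,1]])

```text
clock: 17.65
position: [0.5524, 0.2107, 0.0422]
tool_rot: [3.142, 0.0, 0.128]
force: [-3.1, 0.2, -0.4]
grip_width: -0.0004
finger_force: 1.5
```

```bash
python3 -c "
from h import *
st()"
```

```text
17.65 [0.5524 0.2107 0.0422] box [-7.4 97.3] F [-3.1  0.2 -0.4]
```

arm_command(commands=[[[1,0.1,0],0,1],[[1,0.1,0],0,1]])

```text
clock: 17.85
position: [0.5544, 0.2108, 0.0422]
tool_rot: [3.142, 0.0, 0.128]
force: [-2.0, 0.2, -0.8]
grip_width: 0.0001
finger_force: 1.4
```

arm_command(commands=[[[1,0.1,0],0,1],[[1,0.1,0],0,1]])

```text
clock: 18.05
position: [0.5548, 0.2109, 0.0421]
tool_rot: [3.141, 0.003, 0.128]
force: [-18.2, -2.3, 12.1]
grip_width: -0.0003
finger_force: 9.2
```

arm_command(commands=[[[1,0.1,0],0,1],[[1,0.1,0],0,1]])

```text
clock: 18.25
position: [0.5549, 0.2109, 0.0421]
tool_rot: [3.14, 0.007, 0.128]
force: [-31.4, -3.6, 25.3]
grip_width: 0.0001
finger_force: 16.1
```

```bash
python3 -c "
from h import *
st()"
```

```text
18.25 [0.5549 0.2109 0.0421] box [-4.9 97.2] F [-31.4  -3.6  25.3]
```

Force jumps at TCP -4.9, so the left rear has reached the wall. Back to the right end.

arm_command(commands=[[[-4,-0.5,0],0,1],[[-14,-1.8,0],0,1],[[0,0,45],0,1],[[0,0,45],0,1],[[5,-39,0],0,1],[[5,-39,0],0,1],[[5,-39,0],0,1],[[5,-39,0],0,1],[[5,-39,0],0,1],[[0,0,0],0,1],[[0,0,-45],0,1],[[0,0,-45],0,1],[[0,0,0],0,1],[[2,0.3,0],0,1],[[2,0.3,0],0,1]])

```text
clock: 19.75
position: [0.5709, 0.0149, 0.0446]
tool_rot: [3.141, -0.003, 0.128]
force: [0.5, 0.9, 0.4]
grip_width: -0.0002
finger_force: 0.0
```

```bash
python3 -c "
from h import *
st()"
```

```text
19.75 [0.5709 0.0149 0.0446] box [-14.  -99.2] F [0.5 0.9 0.4]
```

arm_command(commands=[[[2,0.3,0],0,1],[[1.5,0.2,0],0,1]])

```text
clock: 19.95
position: [0.574, 0.0152, 0.0438]
tool_rot: [3.141, -0.002, 0.128]
force: [-0.0, 0.4, 0.2]
grip_width: 0.0001
finger_force: 0.0
```

arm_command(commands=[[[1.5,0.2,0],0,1],[[1.5,0.2,0],0,1]])

```text
clock: 20.15
position: [0.5762, 0.0155, 0.0427]
tool_rot: [3.142, -0.001, 0.128]
force: [-0.8, 0.8, -0.0]
grip_width: -0.0001
finger_force: 0.0
```

arm_command(commands=[[[1,0.1,0],0,1],[[1,0.1,0],0,1]])

```text
clock: 20.35
position: [0.5777, 0.0156, 0.0423]
tool_rot: [3.142, 0.001, 0.128]
force: [-4.3, -1.6, 2.1]
grip_width: -0.0
finger_force: 2.1
```

```bash
python3 -c "
from h import *
st()"
```

```text
20.35 [0.5777 0.0156 0.0423] box [ -7.2 -99.4] F [-4.3 -1.6  2.1]
```

arm_command(commands=[[[1,0.1,0],0,1],[[1,0.1,0],0,1]])

```text
clock: 20.55
position: [0.5795, 0.0157, 0.0422]
tool_rot: [3.141, 0.001, 0.128]
force: [-3.4, -1.5, 1.7]
grip_width: 0.0002
finger_force: 1.9
```

arm_command(commands=[[[1,0.1,0],0,1],[[1,0.1,0],0,1]])

```text
clock: 20.75
position: [0.5809, 0.0158, 0.0421]
tool_rot: [3.141, 0.002, 0.128]
force: [-14.0, -2.9, 10.4]
grip_width: -0.0001
finger_force: 7.1
```

arm_command(commands=[[[1,0.1,0],0,1]])

```text
clock: 20.85
position: [0.581, 0.0158, 0.042]
tool_rot: [3.141, 0.004, 0.128]
force: [-20.3, -1.7, 16.3]
grip_width: -0.0002
finger_force: 10.2
```

```bash
python3 -c "
from h import *
st()"
```

```text
20.85 [0.581  0.0158 0.042 ] box [ -3.9 -99.6] F [-20.3  -1.7  16.3]
```

Both ends are at the stop (left -4.9, right -3.9, which is within the yaw error). I'll re-check the left end.

arm_command(commands=[[[-4,-0.5,0],0,1],[[-8,-1,0],0,1],[[0,0,45],0,1],[[0,0,45],0,1],[[-5,39,0],0,1],[[-5,39,0],0,1],[[-5,39,0],0,1],[[-5,39,0],0,1],[[-5,38,0],0,1],[[0,0,0],0,1],[[0,0,-45],0,1],[[0,0,-45],0,1],[[0,0,0],0,1],[[2,0.3,0],0,1],[[2,0.3,0],0,1]])

```text
clock: 22.35
position: [0.5512, 0.2097, 0.0446]
tool_rot: [-3.141, -0.003, 0.127]
force: [0.7, -0.6, 0.8]
grip_width: 0.0001
finger_force: 0.0
```

arm_command(commands=[[[1,0.1,0],0,1],[[1,0.1,0],0,1]])

```text
clock: 22.55
position: [0.5528, 0.2096, 0.0438]
tool_rot: [-3.141, -0.002, 0.127]
force: [0.2, 0.4, -0.1]
grip_width: 0.0001
finger_force: 0.0
```

```bash
python3 -c "
from h import *
st()"
```

```text
22.55 [0.5528 0.2096 0.0438] box [-7.2 96.2] F [ 0.2  0.4 -0.1]
```

arm_command(commands=[[[1,0.1,0],0,1],[[1,0.1,0],0,1]])

```text
clock: 22.75
position: [0.5541, 0.2097, 0.0427]
tool_rot: [-3.141, -0.001, 0.128]
force: [0.4, 0.3, 0.6]
grip_width: 0.0003
finger_force: 0.0
```

```bash
python3 -c "
from h import *
st()"
```

```text
22.75 [0.5541 0.2097 0.0427] box [-5.9 96.2] F [0.4 0.3 0.6]
```

arm_command(commands=[[[1,0.1,0],0,1],[[1,0.1,0],0,1]])

```text
clock: 22.95
position: [0.5555, 0.2098, 0.0422]
tool_rot: [3.141, 0.001, 0.128]
force: [-7.1, -0.6, 4.4]
grip_width: -0.0002
finger_force: 3.3
```

arm_command(commands=[[[-5,-0.6,0],0,1],[[-20,-2,0],0,1],[[0,0,45],0,1],[[0,0,45],0,1],[[0,0,0],0,1]])

```text
clock: 23.45
position: [0.533, 0.2084, 0.1375]
tool_rot: [-3.139, -0.007, 0.128]
force: [0.9, 0.4, -0.6]
grip_width: 0.0001
finger_force: 0.0
```

```bash
python3 - <<'E'
from h import *
st()
print('tgt box(-60,-178): ',b2w(BP,(-.06,-.178,.0)))
a=save('top','top3.png')['image'][115:255,135:315,::-1]
cv2.imwrite('pics/c3.png',cv2.resize(a,None,fx=4.25,fy=4.25,interpolation=cv2.INTER_CUBIC))
E
```

```text
23.45 [0.533  0.2084 0.1375] box [-27.   97.5] F [ 0.9  0.4 -0.6]
tgt box(-60,-178):  [ 0.53537584 -0.0690955   0.        ]
```

View pics/c3.png

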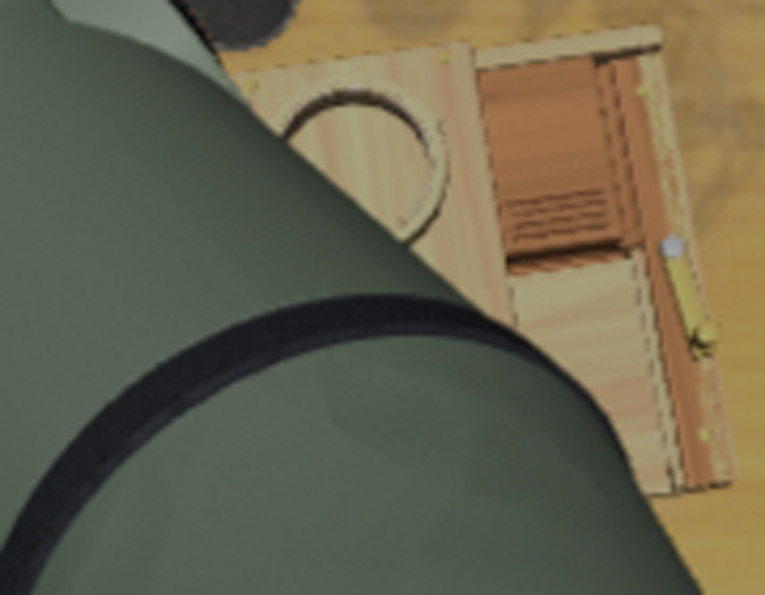

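The top picture shows the cover's right half shut against the rear wall, with its front face at about (575,255). The catch is still at 0, with its knob at (705,335). The left end was checked by force. Now I'll go to the outside of the knob.

arm_command(commands=[[[2,-36,0],0,1],[[2,-36,0],0,1],[[2,-36,0],0,1],[[2,-36,0],0,1],[[1,-36,0],0,1],[[1,-36,0],0,1],[[1,-36,0],0,1],[[0,-38,0],0,1],[[0,0,0],0,1],[[0,0,-25],0,1],[[0,0,-25],0,1],[[0,0,-20],0,1],[[0,0,0],0,1],[[0,0,0],0,1]])

```text
clock: 24.9
position: [0.5416, -0.0823, 0.0622]
tool_rot: [-3.141, 0.001, 0.128]
force: [0.0, 0.1, 0.6]
grip_width: -0.0001
finger_force: 0.0
```

```bash
python3 - <<'E'
from h import *
st()
a=save('top','top4.png')['image'][115:255,135:315,::-1]
b=save('side','side4.png')['image'][130:310,160:340,::-1]
a=cv2.resize(a,(400,311),interpolation=cv2.INTER_CUBIC);b=cv2.resize(b,(400,400),interpolation=cv2.INTER_CUBIC)
o=np.zeros((400,800,3),np.uint8);o[:311,:400]=a;o[:,400:]=b
cv2.imwrite('pics/m4.png',o)
E
```

```text
24.9 [ 0.5416 -0.0823  0.0622] box [ -55.5 -191.9] F [0.  0.1 0.6]
```

View pics/m4.png

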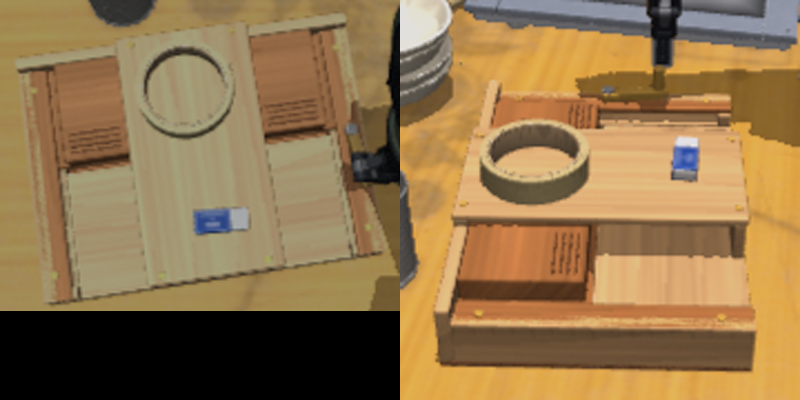

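The picture shows the cover shut on both sides, the tape and eraser undisturbed, and the fingertip outside the knob at (365,165). Now I'll swing the knob inward.

arm_command(commands=[[[-0.6,5,0],0,1],[[-0.6,5,0],0,1],[[-0.6,5,0],0,1],[[-0.6,5,0],0,1],[[0.4,5.1,0],0,1]])

```text
clock: 25.5
position: [0.5397, -0.0572, 0.0624]
tool_rot: [3.141, 0.0, 0.128]
force: [-0.3, -1.4, -0.1]
grip_width: -0.0003
finger_force: 0.6
```

arm_command(commands=[[[0.4,5.1,0],0,1],[[0.4,5.1,0],0,1],[[0.4,5.1,0],0,1]])

```text
clock: 25.8
position: [0.5412, -0.0418, 0.0623]
tool_rot: [-3.142, -0.0, 0.128]
force: [-0.3, -1.4, -0.2]
grip_width: 0.0002
finger_force: 0.7
```

arm_command(commands=[[[3.7,6.5,0],0,1],[[3.7,6.5,0],0,1],[[3.7,6.5,0],0,1]])

```text
clock: 26.1
position: [0.5527, -0.0222, 0.0623]
tool_rot: [-3.142, -0.0, 0.128]
force: [1.2, -2.9, 0.0]
grip_width: 0.0002
finger_force: 1.7
```

```bash
python3 -c "
from h import *
st()"
```

```text
26.1 [ 0.5527 -0.0222  0.0623] box [ -36.9 -133.7] F [ 1.2 -2.9  0. ]
```

arm_command(commands=[[[0.8,-6,0],0,1],[[-12,-1.5,0],0,1],[[-13,-1.7,0],0,1],[[0,0,0],0,1],[[-2.2,17.5,0],0,1],[[-2.2,17.5,0],0,1],[[0,0,0],0,1],[[5,0.6,0],0,1],[[5,0.6,0],0,1],[[5,0.6,0],0,1]])

```text
clock: 27.1
position: [0.5384, 0.0047, 0.0621]
tool_rot: [-3.141, 0.002, 0.127]
force: [-16.0, 12.9, 8.0]
grip_width: 0.0
finger_force: 8.2
```

arm_command(commands=[[[5,0.6,0],0,1],[[5,0.6,0],0,1],[[4,0.5,0],0,1]])

```text
clock: 27.4
position: [0.5531, 0.0062, 0.0622]
tool_rot: [-3.142, 0.0, 0.127]
force: [-1.3, 0.4, 0.2]
grip_width: 0.0001
finger_force: 0.9
```

```bash
python3 -c "
from h import *
st()"
```

```text
27.4 [0.5531 0.0062 0.0622] box [ -32.8 -105.6] F [-1.3  0.4  0.2]
```

arm_command(commands=[[[4,0.5,0],0,1],[[3,0.4,0],0,1]])

```text
clock: 27.6
position: [0.5601, 0.0073, 0.0623]
tool_rot: [3.142, -0.0, 0.128]
force: [-0.6, 0.7, 0.1]
grip_width: 0.0002
finger_force: 0.7
```

arm_command(commands=[[[2,0.3,0],0,1],[[2,0.3,0],0,1]])

```text
clock: 27.8
position: [0.5638, 0.0079, 0.0623]
tool_rot: [3.142, -0.0, 0.128]
force: [-1.1, -0.0, 0.5]
grip_width: 0.0001
finger_force: 0.6
```

arm_command(commands=[[[1,0.1,0],0,1],[[1,0.1,0],0,1]])

```text
clock: 28.0
position: [0.5656, 0.0082, 0.0623]
tool_rot: [3.142, -0.0, 0.128]
force: [-0.9, 1.1, 0.2]
grip_width: 0.0001
finger_force: 0.6
```

```bash
python3 -c "
from h import *
st()"
```

```text
28.0 [0.5656 0.0082 0.0623] box [ -20.1 -105.2] F [-0.9  1.1  0.2]
```

Keep going until the force rises at the end stop.

arm_command(commands=[[[1,0.1,0],0,1],[[0.5,0,0],0,1]])

```text
clock: 28.2
position: [0.5671, 0.0083, 0.0623]
tool_rot: [-3.142, 0.0, 0.128]
force: [-0.5, 0.8, 0.4]
grip_width: -0.0001
finger_force: 0.6
```

arm_command(commands=[[[0.5,0,0],0,1],[[0.5,0,0],0,1]])

```text
clock: 28.4
position: [0.5681, 0.0083, 0.0623]
tool_rot: [-3.142, -0.0, 0.128]
force: [-1.1, 0.4, -0.2]
grip_width: -0.0
finger_force: 0.6
```

arm_command(commands=[[[0.5,0,0],0,1],[[0.5,0,0],0,1]])

```text
clock: 28.6
position: [0.5691, 0.0083, 0.0623]
tool_rot: [-3.142, 0.0, 0.128]
force: [-0.4, -0.1, 0.3]
grip_width: -0.0
finger_force: 0.6
```

```bash
python3 -c "
from h import *
st()"
```

```text
28.6 [0.5691 0.0083 0.0623] box [ -16.7 -105.5] F [-0.4 -0.1  0.3]
```

arm_command(commands=[[[0.5,0,0],0,1],[[0.5,0,0],0,1]])

```text
clock: 28.8
position: [0.5697, 0.0083, 0.0622]
tool_rot: [-3.142, 0.001, 0.128]
force: [-5.7, 1.2, 2.6]
grip_width: -0.0
finger_force: 2.8
```

arm_command(commands=[[[-10,-1.2,0],0,1],[[-15,-2,0],0,1],[[0,0,40],0,1],[[0,0,40],0,1],[[-10,-40,10],0,1],[[-10,-40,0],0,1],[[-10,-40,0],0,1],[[-10,-40,0],0,1],[[-10,-40,0],0,1],[[0,0,0],0,1],[[0,0,0],0,1]])

```text
clock: 29.9
position: [0.4944, -0.1956, 0.1523]
tool_rot: [3.141, -0.0, 0.126]
force: [0.1, 1.2, -0.3]
grip_width: -0.0001
finger_force: 0.0
```

```bash
python3 - <<'E'
from h import *
st()
a=save('top','top5.png')['image'][115:255,135:315,::-1]
cv2.imwrite('pics/c5.png',cv2.resize(a,None,fx=4.25,fy=4.25,interpolation=cv2.INTER_CUBIC))
E
```

```text
29.9 [ 0.4944 -0.1956  0.1523] box [-116.7 -298.3] F [ 0.1  1.2 -0.3]
```

View pics/c5.png

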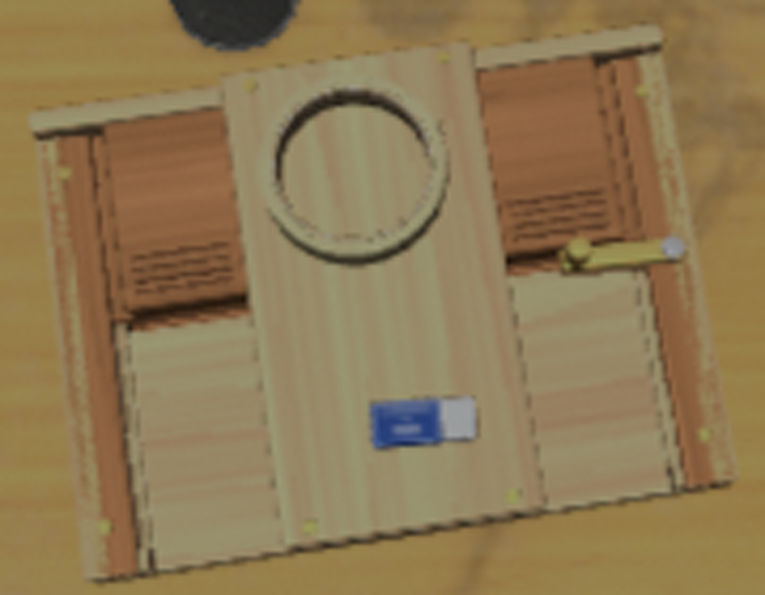

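The picture shows the cover shut and square against the rear wall on both sides. The catch lies across from its pivot at (672,245) to the knob at (578,255), and the tape and eraser haven't moved.

```bash
python3 -c "
from h import *
print(ticket.job_done())"
```

```text
the job is handed in; nothing more can be done
None
```

The paint box is shut and handed in at about 30 s of the 72 s allowed: the cover is square against the rear wall, the catch is swung to its end stop in front of it, and the tape roll and eraser are where they were.

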